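Complete the second-hand impact socket sets

TASK

Four loose impact sockets stand on the bench beside four socket-set trays, each of which lacks its middle socket. Stand every loose socket upright in the empty compartment of the set it belongs to - next in size between its two neighbours, and the deep socket with the deep ones - and let go of it. Leave the drill chuck and the spray can standing where they are.

Things in the scene. Friction and masses are not known exactly. Their poses are not given: they have to be found in the camera images.
- socket_small: small impact socket, the smallest and lowest of the four: dark steel upright cylinder, 30 mm diameter, 40 mm high, about 0.14 kg, hexagonal mouth up, standing loose on the bench. Origin: centre of its underside; z points up along its axis.
- socket_medium: medium impact socket, the middle-sized of the four: dark steel upright cylinder, 40 mm diameter, 48 mm high, about 0.26 kg, hexagonal mouth up, standing loose on the bench. Origin: centre of its underside; z points up along its axis.
- socket_large: large impact socket, the thickest of the four: dark steel upright cylinder, 52 mm diameter, 56 mm high, about 0.5 kg, hexagonal mouth up, standing loose on the bench. Origin: centre of its underside; z points up along its axis.
- socket_deep: deep impact socket, slim but the tallest by far of the four: dark steel upright cylinder, 32 mm diameter, 80 mm high, about 0.3 kg, hexagonal mouth up, standing loose on the bench. Origin: centre of its underside; z points up along its axis.
- tray_small: small set: loose red tray, three compartments in a row along its y (-72 to 64 mm), each outer one with a fixed 40 mm high socket (26 mm diameter at y = 43, 34 mm at y = -47), the middle one empty, 44 x 44 mm inside. Origin: tray's underside below the centre of the empty compartment; z up. Floor 4 mm thick, walls 3 mm thick, wall tops 18 mm above the bench.
- tray_medium: medium set: loose red tray, three compartments in a row along its y (-87 to 79 mm), each outer one with a fixed 48 mm high socket (36 mm diameter at y = 53, 44 mm at y = -57), the middle one empty, 54 x 54 mm inside. Origin: tray's underside below the centre of the empty compartment; z up. Floor 4 mm thick, walls 3 mm thick, wall tops 18 mm above the bench.
- tray_large: large set: loose red tray, three compartments in a row along its y (-105 to 97 mm), each outer one with a fixed 56 mm high socket (48 mm diameter at y = 65, 56 mm at y = -69), the middle one empty, 66 x 66 mm inside. Origin: tray's underside below the centre of the empty compartment; z up. Floor 4 mm thick, walls 3 mm thick, wall tops 18 mm above the bench.
- tray_deep: deep set: loose red tray, three compartments in a row along its y (-75 to 67 mm), each outer one with a fixed 80 mm high socket (28 mm diameter at y = 45, 36 mm at y = -49), the middle one empty, 46 x 46 mm inside. Origin: tray's underside below the centre of the empty compartment; z up. Floor 4 mm thick, walls 3 mm thick, wall tops 18 mm above the bench.
- chuck: keyless drill chuck standing jaws up among the sockets, to be left alone: black ribbed cylinder 43 mm in diameter with a steel band and a conical nose, 74 mm high. Origin: centre of its underside.
- can: white spray can with a white cap, standing at the left of the work, to be left alone: 53 mm diameter, 190 mm high. Origin: centre of its underside.
Things that resemble listed ones, but are neither listed nor needed, are in the scene too. What is shaped like the tray_deep but yellow is not meant. What is shaped like the tray_large but turquoise is not meant.

How it is judged (in metres and radians):
At the end, for the whole second after the job is handed in: Each socket stands in the empty middle compartment of its own tray: within 12 mm of its centre, underside less than 8 mm above the tray's, upright within 0.1 rad, at rest; trays flat (0.06 rad). Chuck and can upright (0.2 rad), within 30 mm of where they were (horizontal distance between socket_small and tray_small below 0.012 m and z of socket_small in the frame of tray_small below 0.008 m and angle between each of socket_small, socket_medium, socket_large, socket_deep's own z axis and vertical below 0.1 rad and linear speed of each of socket_small, socket_medium, socket_large, socket_deep below 0.02 m/s and angular speed of each of socket_small, socket_medium, socket_large, socket_deep below 0.2 rad/s and angle between each of tray_small, tray_medium, tray_large, tray_deep's own z axis and vertical below 0.06 rad and horizontal distance between socket_medium and tray_medium below 0.012 m and z of socket_medium in the frame of tray_medium below 0.008 m and horizontal distance between socket_large and tray_large below 0.012 m and z of socket_large in the frame of tray_large below 0.008 m and horizontal distance between socket_deep and tray_deep below 0.012 m and z of socket_deep in the frame of tray_deep below 0.008 m and distance of each of chuck, can from where it was at the start of the episode below 0.03 m and angle between each of chuck, can's own z axis and vertical below 0.2 rad); the robot touches nothing.
It fails at once if the drill chuck is pushed more than 30 mm or tipped (distance of chuck from where it was at the start of the episode above 0.03 m or angle between chuck's own z axis and vertical above 0.5 rad).
It fails at once if the spray can is pushed more than 30 mm or tipped (distance of can from where it was at the start of the episode above 0.03 m or angle between can's own z axis and vertical above 0.5 rad).
It also fails if it takes over 102 s, if anything falls off the work surface, if the arm or the gripper's body presses on something with over 40 N, if the wrist force passes 120 N, or if a joint passes its speed limit or range.

ROBOT

A 7-joint arm with a two-finger parallel gripper is mounted at the origin on the work surface. World frame = base frame: x ahead of the robot, y to its left, z up, the work surface at z = 0. Lengths are in m, angles in degrees, forces in N, time in s.
With the tool pointing down it reaches from about 0.35 to 0.9 m from the base axis. Payload 19.9 kg.
Tool frame: the origin (TCP) lies between the finger pads; the fingertips stand 17 mm ahead of it and the grasp point (between the pads) lies 2 mm behind it; z points along the fingers, y is the line along which they close (so a half turn about z gives the same grasp; the last joint's range is limited). The gripper opens to 94 mm and grips with 3 to 60 N. Pads are 16 mm wide; open, the fingers measure 119 mm over their backs; the gripper's body (75 mm by 177 mm) begins 78 mm behind the grasp point.
Start: joints at [66.263, 23.915, -0.59, 92.452, 0.269, 63.638, -3.037], TCP at [0.228, -0.582, 0.222] pointing down, gripper open.
Joint ranges: [-161.28, 161.28], [-22.2, 115.67], [-73.04, 71.86], [3.21, 147.25], [-68.34, 248.33], [10.77, 114.83], [-161.83, 161.83]. Speed limits (degrees/s): [108.29, 108.29, 136.94, 136.94, 172.46, 172.46, 172.46].

INTERFACE

Orientations are given as [roll, pitch, yaw] about the fixed x, y, z axes, in that order (R = Rz(yaw) Ry(pitch) Rx(roll)).
In Python, from workcell import read_state, snapshot, close_job gives the robot as it stands.
- The arm moves only by the shell command python3 -m handwheel 'ROWS' [FORCE]. ROWS is JSON, a list of rows, each a list of 3 entries, a list of its own where there are three numbers: the shift along the tool's x, y, z in m, then the turn about the tool's z in rad, then the closure, from 0 (fully open) to 1 (shut). A call has 1 to 12 rows; each row is the pose to reach, as a shift and turn from the pose commanded when the call began, along the tool's axes at that moment; what a row does not reach only later rows make up. A row lasts 1/8 s, in which the tool goes at most 62.5 mm and 10.7 degrees, less where a joint would pass 70% of its speed; a pose out of reach is approached as far as the arm can. A call with a gripper value outside its range is refused whole. The fingers move at their own pace and stop on an object; FORCE is the grip in N (left out, the last holds). Time passes only in rows, so rows that repeat a pose let the fingers close. It gives the time, the measured TCP pose, the force, the opening and the grip force at its end, in the units of the state.
- read_state(): the state, without advancing time (a new reading comes with each control period).
- snapshot(name): name is "side" or "top"; returns a dict with "frame" (400x640x3 uint8, blue, green, red), "z_map" (400x640 float32, m along the optical axis (not along the pixel's ray), 0 where there is no reading), "fovy" (degrees; the focal length in pixels is half the picture's height over the tangent of half this angle, whatever the lens; pixels are square), "cx", "cy" (the principal point, pixels), "view" (4x4, takes a point from world to camera coordinates). Camera axes: x right, y up, looking along -z (the intrinsics and any distortion apply to the point x, -y, -z); pixel columns grow to the right and rows downward; lengths in m; the calibration is good to about 2 mm. A picture is of the moment at which its call begins.
- close_job(): hands the job in; it is judged then, once.
The state is a dict: "t": time; "qpos": joint angles; "qvel": joint speeds; "effort": joint torques, N m; "ee_pos": TCP position; "ee_rot": TCP orientation; "wrist_force": force on the tool from outside, world axes, zero at the start; "torque": the same for the moment, N m; "grip_width": finger opening in m; "grasp_force": force on a finger pad.
Only numpy, scipy, OpenCV 4.12 (cv2) and the standard library are available. Lean on these libraries where they do the work, as an engineer would, in place of code of your own. Each camera call takes 0.05 s, during which the arm holds its last target. There are 200 camera calls.

## Working session

There is one attempt and no reset: what is moved stays moved. The work goes in short steps, Python scripts to look and compute and a shell command to move; the robot and the scene stay as the last step left them, time stands still between calls to the robot, and variables do not carry over. Pictures are saved under pics/ and viewed, at most 14 in all, crops included, and the job is handed in when it is done.

```bash
mkdir -p pics; ls; python3 - <<'E'
from workcell import *
import cv2,numpy as np
s=read_state();print({k:np.round(v,3).tolist() for k,v in s.items()})
for n in("top","side"):
    d=snapshot(n);cv2.imwrite(f"pics/{n}0.png",d["frame"]);print(n,d["fovy"],d["cx"],d["cy"],np.round(d["view"],3).tolist(),[k for k in d]);print(d["z_map"].min(),d["z_map"].max())
E
```

```text
pics
{'t': 0.0, 'qpos': [66.263, 23.948, -0.589, 92.485, 0.268, 63.638, -3.036], 'qvel': [0.006, -0.012, 0.037, 0.025, 0.003, 0.005, 0.025], 'effort': [0.0, -85.127, 0.639, -42.6, -0.049, 0.019, 0.0], 'ee_pos': [0.227, -0.582, 0.222], 'ee_rot': [-179.93, 0.005, 21.358], 'wrist_force': [0.543, 0.144, 0.791], 'torque': [-0.017, -0.015, 0.036], 'grasp_force': 0.0, 'grip_width': 0.094}
top 45.44396774075267 311.6236933032207 203.3238724786771 [[0.024, -1.0, -0.002, 0.0], [0.997, 0.024, 0.076, -0.577], [-0.076, -0.004, 0.997, -1.71], [0.0, 0.0, 0.0, 1.0]] ['frame', 'z_map', 'fovy', 'cx', 'cy', 'view']
0.0 2.6262805
side 49.599755753428354 324.1480296322231 201.74273593738224 [[-0.792, -0.61, 0.003, 0.457], [0.397, -0.511, 0.762, -0.256], [-0.464, 0.605, 0.647, -1.024], [0.0, 0.0, 0.0, 1.0]] ['frame', 'z_map', 'fovy', 'cx', 'cy', 'view']
0.0 3.881274
```

View pics/top0.png

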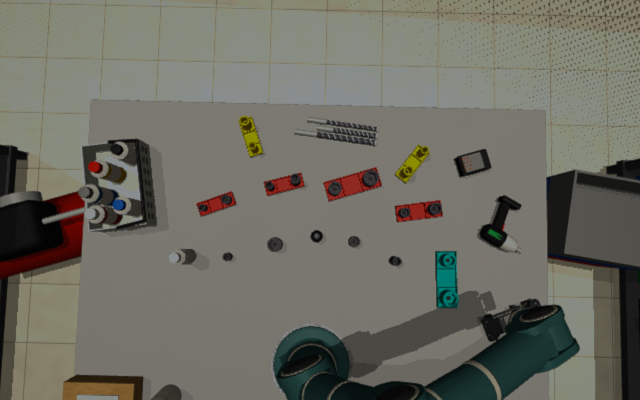

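View pics/side0.png

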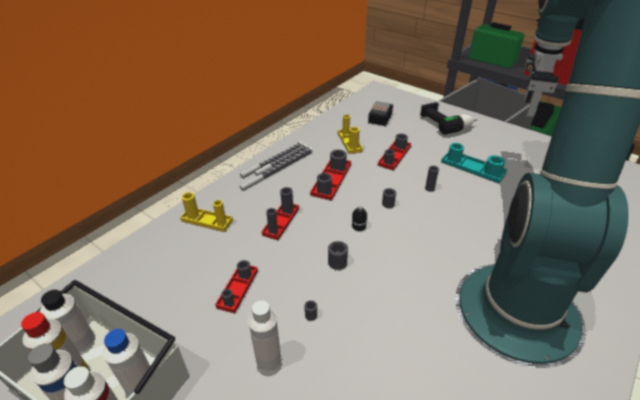

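The top view shows four red trays at (216,204), (284,184), (352,184) and (418,211), and loose sockets at (228,257), (275,244), (354,241) and (395,261). The chuck is at (317,236) and the can at (180,257). The yellow trays at (249,137) and (412,163) and the turquoise one at (446,279) are decoys. In the side view, the tall slim loose socket at (432,178) is the deep one, and the red tray with tall sockets at (281,215) is the deep set.

```bash
cat > h.py <<'E'
from workcell import *
import cv2,numpy as np
def pts(n):
    d=snapshot(n);f=200/np.tan(np.radians(d["fovy"]/2));v,u=np.mgrid[:400,:640];z=d["z_map"]
    P=np.stack([(u-d["cx"])/f*z,-(v-d["cy"])/f*z,-z],-1)
    M=np.linalg.inv(d["view"]);W=P@M[:3,:3].T+M[:3,3];W[z==0]=np.nan
    return d["frame"],W
def ray(n,px,h,d=None):
    d=d or snapshot(n);f=200/np.tan(np.radians(d["fovy"]/2));M=np.linalg.inv(d["view"])
    r=M[:3,:3]@np.array([(px[0]-d["cx"])/f,-(px[1]-d["cy"])/f,-1]);o=M[:3,3]
    return o+r*(h-o[2])/r[2]
E
python3 - <<'E'
from h import *
S={}
for n in("top","side"):
    F,W=pts(n)
    b=(np.abs(W[...,0]-.5)<.4)&(np.abs(W[...,1])<.5)&np.isfinite(W[...,2])
    t=b&(W[...,2]<.005); print(n,"table z",np.nanmedian(W[t][:,2]),np.std(W[t][:,2]))
    # socket-like blobs: raised and dark
    hsv=cv2.cvtColor(F,cv2.COLOR_BGR2HSV)
    X=W[...,0];Y=W[...,1];Z=W[...,2]
    m=(b&(Z>.012)&(Z<.25)).astype(np.uint8)
    k,l,st,c=cv2.connectedComponentsWithStats(m)
    for i in range(1,k):
        if st[i,4]<12: continue
        q=l==i; p=W[q]; h=np.percentile(p[:,2],95); tp=p[p[:,2]>h-.008]
        red=np.mean(((hsv[q][:,0]<8)|(hsv[q][:,0]>172))&(hsv[q][:,1]>120))
        print(n,c[i].round(),st[i,4],"h%.3f"%h,"topmid",((tp.max(0)+tp.min(0))/2)[:2].round(4),"mean",tp.mean(0)[:2].round(4),"ext",np.ptp(tp,0)[:2].round(3),"red%.2f"%red)
        if red>.2:
            r=(((hsv[...,0]<8)|(hsv[...,0]>172))&(hsv[...,1]>120)&q&(Z<.024)&(Z>.014))
            print("   rect",cv2.minAreaRect((W[r][:,:2]*1000).astype(np.float32)))
            mm=(q&(Z>h-.01)).astype(np.uint8);k2,l2,s2,c2=cv2.connectedComponentsWithStats(mm)
            for j in range(1,k2):
                if s2[j,4]>8:
                    a=W[l2==j];print("     fixed",((a.max(0)+a.min(0))/2)[:2].round(4),a.mean(0)[:2].round(4),np.ptp(a,0)[:2].round(3))
E
```

```text
top table z -0.0005065196025966223 0.003499757818069281
top [245. 123.] 156 h0.088 topmid [0.8593 0.2622] mean [0.8597 0.2618] ext [0.034 0.033] red0.00
top [340. 124.] 239 h0.023 topmid [ 0.8724 -0.0906] mean [ 0.8743 -0.0787] ext [0.046 0.259] red0.00
top [254. 128.] 18 h0.022 topmid [0.8496 0.2308] mean [0.8492 0.2312] ext [0.058 0.02 ] red0.00
top [347. 132.] 232 h0.024 topmid [ 0.8424 -0.1075] mean [ 0.8437 -0.1116] ext [0.04  0.217] red0.00
top [336. 137.] 381 h0.025 topmid [ 0.8211 -0.0657] mean [ 0.8222 -0.0766] ext [0.049 0.294] red0.00
top [252. 148.] 107 h0.085 topmid [0.7715 0.2306] mean [0.7716 0.2307] ext [0.025 0.026] red0.00
top [260. 150.] 13 h0.023 topmid [0.7701 0.2093] mean [0.7679 0.2081] ext [0.034 0.018] red0.00
top [412. 164.] 281 h0.086 topmid [ 0.732  -0.3484] mean [ 0.7253 -0.3444] ext [0.105 0.089] red0.00
top [412. 156.] 20 h0.022 topmid [ 0.757  -0.3495] mean [ 0.7574 -0.3483] ext [0.026 0.044] red0.00
top [370. 177.] 247 h0.065 topmid [ 0.6709 -0.1949] mean [ 0.671  -0.1935] ext [0.054 0.05 ] red0.18
top [293. 181.] 147 h0.087 topmid [0.6578 0.0759] mea
[... 5741 characters left out ...]
] 467 h0.059 topmid [0.4241 0.1416] mean [0.4238 0.1422] ext [0.053 0.05 ] red0.00
side [237. 284.] 725 h0.046 topmid [0.5679 0.3611] mean [0.5683 0.3564] ext [0.061 0.113] red0.46
   rect ((565.8250122070312, 362.16998291015625), (50.666168212890625, 136.0924530029297), 20.361957550048828)
     fixed [0.5815 0.321 ] [0.581 0.322] [0.034 0.033]
     fixed [0.5507 0.4051] [0.5494 0.4059] [0.027 0.026]
side [473. 285.] 366 h0.017 topmid [ 0.1157 -0.0025] mean [0.1113 0.0033] ext [0.031 0.163] red0.00
side [265. 335.] 1678 h0.191 topmid [0.3753 0.4555] mean [0.3737 0.4564] ext [0.033 0.032] red0.00
side [311. 309.] 205 h0.043 topmid [0.3762 0.3115] mean [0.3749 0.3117] ext [0.029 0.031] red0.00
```

```bash
python3 - <<'E'
from h import *
F=snapshot("top")["frame"][160:280,170:450]
cv2.imwrite("pics/crop1.png",cv2.convertScaleAbs(cv2.resize(F,None,fx=2.8,fy=2.8,interpolation=cv2.INTER_CUBIC),alpha=1.8))
E
```

```text
(no output)
```

View pics/crop1.png

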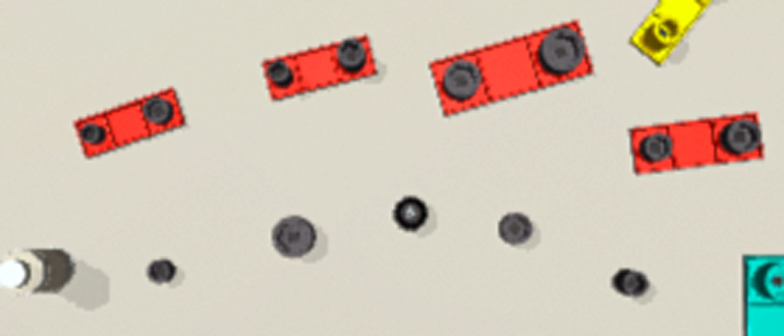

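The crop confirms the choice. The four red trays are all plain, and each has its thicker socket at the right (-y) end. The can is at the far left and the chuck at (410,213) in the crop. The measured sizes match the list: rectangles of 136, 142, 204 and 166 mm, and heights of 40, 56, 48 and 80 mm.

```bash
cat > to.py <<'E'
import sys,numpy as np
from workcell import read_state
x,y,z,psi=map(float,sys.argv[1:5]);s=read_state();p=s["ee_pos"]
a=np.radians(s["ee_rot"][2]);d=np.array([x,y,z])-p
print("shift",np.round([d[0]*np.cos(a)+d[1]*np.sin(a),d[0]*np.sin(a)-d[1]*np.cos(a),-d[2]],4),"turn",round(float(a-np.radians(psi)),4),"t",s["t"],np.round(p,4),np.round(s["ee_rot"],2),"w",s["grip_width"],s["grasp_force"])
E
python3 -m handwheel '[[[0.247,-0.22,0.052],-1.477,0],[[0.247,-0.22,0.052],-1.477,0],[[0.247,-0.22,0.052],-1.477,0],[[0.247,-0.22,0.052],-1.477,0],[[0.247,-0.22,0.052],-1.477,0],[[0.247,-0.22,0.052],-1.477,0],[[0.247,-0.22,0.052],-1.477,0],[[0.247,-0.22,0.052],-1.477,0],[[0.247,-0.22,0.052],-1.477,0],[[0.247,-0.22,0.052],-1.477,0],[[0.247,-0.22,0.052],-1.477,0],[[0.247,-0.22,0.052],-1.477,0]]' 40; python3 to.py .377 -.287 .05 106
```

```text
t: 1.75
ee_pos: [0.3776, -0.2872, 0.1705]
ee_rot: [-180.0, -0.0, 105.9]
wrist_force: [0.9, 0.1, -0.2]
grip_width: 0.0942
grasp_force: 0.0
shift [ 0.0003 -0.0005  0.1205] turn -0.0014 t 1.75 [ 0.3776 -0.2872  0.1705] [-180.     -0.    105.92] w 0.0941744898116533 0.0
```

```bash

python3 -m handwheel '[[[0,0,0.06],0,0],[[0,0,0.12],0,0],[[0,0,0.12],0,0],[[0,0,0.12],0,1],[[0,0,0.12],0,1],[[0,0,0.12],0,1],[[0,0,0.12],0,1],[[0,0,0.12],0,1],[[0,0,0.12],0,1],[[0,0,0.12],0,1],[[0,0,0.12],0,1],[[0,0,0.12],0,1]]' 40
```

```text
t: 3.25
ee_pos: [0.3777, -0.2872, 0.0505]
ee_rot: [180.0, 0.0, 106.0]
wrist_force: [1.8, 1.6, 3.3]
grip_width: 0.0313
grasp_force: 40.0
```

```bash

python3 -m handwheel '[[[0,0,-0.06],0,1],[[0,0,-0.12],0,1],[[0,0,-0.12],0,1]]'; python3 to.py .6435 .1215 .17 106
```

```text
t: 3.62
ee_pos: [0.3788, -0.2883, 0.1739]
ee_rot: [179.8, 0.3, 106.0]
wrist_force: [0.7, 1.0, -5.0]
grip_width: 0.0316
grasp_force: 40.0
shift [0.3212 0.3672 0.0039] turn -0.0006 t 3.625 [ 0.3788 -0.2883  0.1739] [179.84   0.29 105.96] w 0.031587058326400824 39.999069571495056
```

```bash

python3 -m handwheel '[[[0.319,0.368,0],0,1],[[0.319,0.368,0],0,1],[[0.319,0.368,0],0,1],[[0.319,0.368,0],0,1],[[0.319,0.368,0],0,1],[[0.319,0.368,0],0,1],[[0.319,0.368,0],0,1],[[0.319,0.368,0],0,1],[[0.319,0.368,0],0,1],[[0.319,0.368,0],0,1],[[0.319,0.368,0],0,1],[[0.319,0.368,0],0,1]]'; python3 to.py .6435 .1215 .055 105.8
python3 - <<'E'
from h import *
for n in("top","side"):
    F,W=pts(n);u=slice(160,215) if n=="top" else slice(120,260)
    cv2.imwrite(f"pics/{n}1.png",cv2.resize(F[110:270,220:350] if n=="top" else F[60:260,200:360],None,fx=3,fy=3,interpolation=cv2.INTER_CUBIC))
E
```

```text
t: 5.12
ee_pos: [0.6433, 0.1197, 0.1704]
ee_rot: [-180.0, 0.0, 105.9]
wrist_force: [0.6, -0.8, -3.2]
grip_width: 0.0318
grasp_force: 40.0
shift [0.0017 0.0007 0.1154] turn 0.0019 t 5.125 [0.6433 0.1197 0.1704] [-1.7999e+02  2.0000e-02  1.0591e+02] w 0.03180641392705814 39.9992036819458
```

View pics/side1.png

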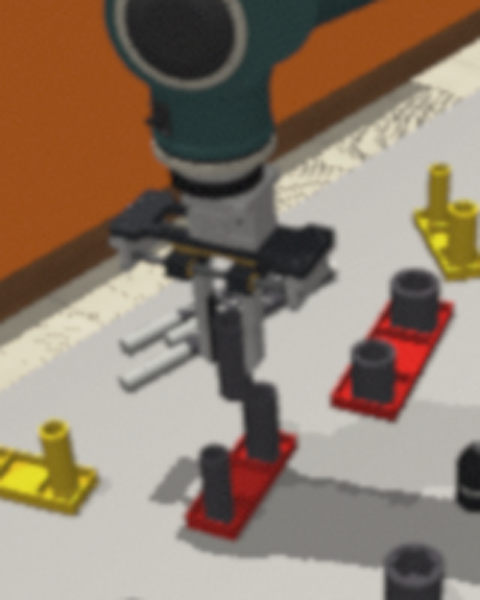

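The side crop shows the deep socket held upright at (232,355), above the deep tray's empty middle compartment at (243,482).

```bash

python3 -m handwheel '[[[0.002,0.001,0.05],0,1],[[0.002,0.001,0.09],0,1],[[0.002,0.001,0.105],0,1],[[0.002,0.001,0.11],0,1],[[0.002,0.001,0.115],0,1],[[0.002,0.001,0.115],0,1],[[0.002,0.001,0.115],0,1]]'
python3 - <<'E'
from h import *
F,W=pts("side")
cv2.imwrite("pics/s2.png",cv2.resize(F[150:260,220:340],None,fx=4,fy=4,interpolation=cv2.INTER_CUBIC))
E
```

```text
t: 6.1
ee_pos: [0.6442, 0.1231, 0.0562]
ee_rot: [179.9, 0.0, 106.0]
wrist_force: [-0.3, 0.5, -3.0]
grip_width: 0.0314
grasp_force: 40.0
```

View pics/s2.png

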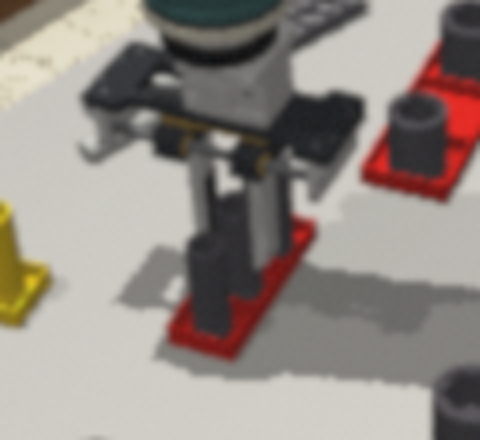

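The socket at (238,245) in the crop is down in the middle compartment, with the fingers outside the walls. Releasing and retreating.

```bash

python3 -m handwheel '[[[0,0,0.001],0,1],[[0,0,0.001],0,0],[[0,0,0.001],0,0],[[0,0,0.001],0,0],[[0,0,0.001],0,0],[[0,0,0.001],0,0],[[0,0,-0.04],0,0],[[0,0,-0.1],0,0],[[0,0,-0.12],0,0],[[0,0,-0.12],0,0],[[0,0,-0.12],0,0]]'; python3 to.py .425 .1425 .17 107.5
```

```text
t: 7.52
ee_pos: [0.6433, 0.1227, 0.174]
ee_rot: [-179.9, -0.0, 106.0]
wrist_force: [-0.3, -0.1, -0.4]
grip_width: 0.0939
grasp_force: 0.0
shift [ 0.0791 -0.2044  0.004 ] turn -0.0264 t 7.525 [0.6433 0.1227 0.174 ] [-1.7989e+02 -1.0000e-02  1.0599e+02] w 0.09387429487740155 0.0
```

```bash

python3 -m handwheel '[[[0.079,-0.204,0.004],-0.026,0],[[0.079,-0.204,0.004],-0.026,0],[[0.079,-0.204,0.004],-0.026,0],[[0.079,-0.204,0.004],-0.026,0],[[0.079,-0.204,0.004],-0.026,0],[[0.079,-0.204,0.004],-0.026,0],[[0.079,-0.204,0.004],-0.026,0],[[0.079,-0.204,0.004],-0.026,0]]'; python3 to.py .425 .1425 .041 107.5
python3 - <<'E'
from h import *
for n in("top","side"):
    F,W=pts(n)
    # deep socket in tray check
    m=np.hypot(W[...,0]-.6435,W[...,1]-.1215)<.022
    p=W[m&(W[...,2]>.06)]
    print(n,len(p)and(p.mean(0),(p.max(0)+p.min(0))/2,np.percentile(p[:,2],95)))
    m=np.hypot(W[...,0]-.425,W[...,1]-.1425)<.04
    p=W[m&(W[...,2]>.05)&(W[...,2]<.075)];print(len(p) and (p.max(0)+p.min(0))/2)
E
```

```text
t: 8.52
ee_pos: [0.4263, 0.1428, 0.1711]
ee_rot: [-180.0, -0.0, 107.5]
wrist_force: [-0.2, -0.4, -0.3]
grip_width: 0.0939
grasp_force: 0.0
shift [ 1.000e-04 -1.300e-03  1.301e-01] turn -0.0007 t 8.525 [0.4263 0.1428 0.1711] [-1.7996e+02 -4.0000e-02  1.0746e+02] w 0.09391919683591979 0.0
top (array([0.64282242, 0.12281621, 0.08033054]), array([0.64313222, 0.12306068, 0.07693963]), np.float64(0.08881325371695364))
0
side (array([0.63877879, 0.12326002, 0.07704845]), array([0.64073499, 0.12180311, 0.07484406]), np.float64(0.08699877593583896))
[0.42399797 0.14079082 0.05535346]
```

Deep socket is seated (top at 0.084–0.087, centred within 2 mm). Picking the large one.

```bash

python3 -m handwheel '[[[0,-0.001,0.06],0,0],[[0,-0.001,0.12],0,0],[[0,-0.001,0.13],0,0],[[0,-0.001,0.13],0,1],[[0,-0.001,0.13],0,1],[[0,-0.001,0.13],0,1],[[0,-0.001,0.13],0,1],[[0,-0.001,0.13],0,1],[[0,-0.001,0.13],0,1],[[0,-0.001,0.13],0,1]]' 45
python3 -m handwheel '[[[0,0,-0.06],0,1],[[0,0,-0.11],0,1],[[0,0,-0.11],0,1],[[0,0,-0.11],0,1],[[0,0,-0.11],0,1]]'; python3 to.py .649 -.129 .15 107.5
```

```text
t: 9.88
ee_pos: [0.4255, 0.1425, 0.042]
ee_rot: [179.9, 0.0, 107.5]
wrist_force: [-1.4, -1.7, 12.1]
grip_width: 0.0515
grasp_force: 45.0
t: 10.5
ee_pos: [0.4242, 0.1422, 0.1501]
ee_rot: [-179.9, -0.0, 107.5]
wrist_force: [0.5, 0.2, -4.3]
grip_width: 0.0511
grasp_force: 45.0
shift [-3.262e-01  1.329e-01  1.000e-04] turn -0.0003 t 10.5 [0.4242 0.1422 0.1501] [-1.7986e+02 -3.0000e-02  1.0748e+02] w 0.05111869514598775 44.99813139438629
```

```bash

python3 -m handwheel '[[[-0.326,0.132,0],0,1],[[-0.326,0.132,0],0,1],[[-0.326,0.132,0],0,1],[[-0.326,0.132,0],0,1],[[-0.326,0.132,0],0,1],[[-0.326,0.132,0],0,1],[[-0.326,0.132,0],0,1],[[-0.326,0.132,0],0,1],[[-0.326,0.132,0],0,1],[[-0.326,0.132,0],0,1]]'; python3 to.py .649 -.129 .047 107.5
```

```text
t: 11.75
ee_pos: [0.6486, -0.1282, 0.1515]
ee_rot: [-180.0, -0.0, 107.5]
wrist_force: [0.0, -0.4, -4.1]
grip_width: 0.0516
grasp_force: 45.0
shift [-9.000e-04  1.000e-04  1.045e-01] turn 0.0005 t 11.75 [ 0.6486 -0.1282  0.1515] [-179.99   -0.    107.53] w 0.05158492911564492 44.998347759246826
```

```bash

python3 -m handwheel '[[[-0.001,0,0.05],0,1],[[-0.001,0,0.09],0,1],[[-0.001,0,0.1],0,1],[[-0.001,0,0.105],0,1],[[-0.001,0,0.105],0,1],[[-0.001,0,0.105],0,1]]'
python3 -m handwheel '[[[0,0,0],0,0],[[0,0,0],0,0],[[0,0,0],0,0],[[0,0,0],0,0],[[0,0,0],0,0],[[0,0,-0.04],0,0],[[0,0,-0.1],0,0],[[0,0,-0.11],0,0],[[0,0,-0.11],0,0],[[0,0,-0.11],0,0]]'; python3 to.py .443 -.141 .15 98.5
```

```text
t: 12.5
ee_pos: [0.6498, -0.1299, 0.0478]
ee_rot: [179.9, 0.1, 107.5]
wrist_force: [-0.4, 0.1, -5.4]
grip_width: 0.0513
grasp_force: 45.0
t: 13.75
ee_pos: [0.6484, -0.1298, 0.1549]
ee_rot: [-179.9, -0.1, 107.5]
wrist_force: [-0.4, 0.3, -0.3]
grip_width: 0.0938
grasp_force: 0.0
shift [ 0.051  -0.1993  0.0049] turn 0.1566 t 13.75 [ 0.6484 -0.1298  0.1549] [-1.7989e+02 -6.0000e-02  1.0748e+02] w 0.09381550619492922 0.0
```

```bash

python3 -m handwheel '[[[0.051,-0.199,0.005],0.157,0],[[0.051,-0.199,0.005],0.157,0],[[0.051,-0.199,0.005],0.157,0],[[0.051,-0.199,0.005],0.157,0],[[0.051,-0.199,0.005],0.157,0],[[0.051,-0.199,0.005],0.157,0],[[0.051,-0.199,0.005],0.157,0],[[0.051,-0.199,0.005],0.157,0]]'; python3 to.py .443 -.141 .037 98.5
python3 - <<'E'
from h import *
for n in("top","side"):
    F,W=pts(n)
    for x,y,h in((.649,-.129,.045),(.443,-.141,.04)):
        p=W[(np.hypot(W[...,0]-x,W[...,1]-y)<.035)&(W[...,2]>h)&(W[...,2]<h+.03)]
        print(n,len(p)and((p.max(0)+p.min(0))/2,np.percentile(p[:,2],95)))
E
```

```text
t: 14.75
ee_pos: [0.4445, -0.1406, 0.1512]
ee_rot: [-180.0, -0.0, 98.5]
wrist_force: [0.0, 0.6, -0.2]
grip_width: 0.0941
grasp_force: 0.0
shift [-0.0002 -0.0015  0.1142] turn 0.0003 t 14.75 [ 0.4445 -0.1406  0.1512] [-1.7999e+02 -4.0000e-02  9.8520e+01] w 0.09408821870706341 0.0
top (array([ 0.64986399, -0.12822332,  0.05700107]), np.float64(0.0665090643323099))
top 0
side (array([ 0.64777041, -0.13115832,  0.05582862]), np.float64(0.06415139480576382))
side (array([ 0.4419026 , -0.14212142,  0.04703527]), np.float64(0.052230617295345054))
```

```bash

python3 -m handwheel '[[[0,-0.001,0.06],0,0],[[0,-0.001,0.11],0,0],[[0,-0.001,0.114],0,0],[[0,-0.001,0.114],0,1],[[0,-0.001,0.114],0,1],[[0,-0.001,0.114],0,1],[[0,-0.001,0.114],0,1],[[0,-0.001,0.114],0,1],[[0,-0.001,0.114],0,1],[[0,-0.001,0.114],0,1],[[0,-0.001,0.114],0,1]]' 40
python3 -m handwheel '[[[0,0,-0.06],0,1],[[0,0,-0.11],0,1],[[0,0,-0.11],0,1],[[0,0,-0.11],0,1],[[0,0,-0.11],0,1]]'; python3 to.py .557 -.3705 .148 98.5
```

```text
t: 16.23
ee_pos: [0.4432, -0.141, 0.0375]
ee_rot: [180.0, 0.0, 98.5]
wrist_force: [-1.3, 0.2, 5.3]
grip_width: 0.0394
grasp_force: 40.0
t: 16.85
ee_pos: [0.4422, -0.1408, 0.146]
ee_rot: [-179.9, -0.1, 98.5]
wrist_force: [0.5, -0.2, -2.4]
grip_width: 0.0391
grasp_force: 40.0
shift [-0.2442  0.0796 -0.002 ] turn -0.0002 t 16.85 [ 0.4422 -0.1408  0.146 ] [-1.7988e+02 -9.0000e-02  9.8490e+01] w 0.039091841580899095 39.99924123287201
```

```bash

python3 -m handwheel '[[[-0.244,0.079,0],0,1],[[-0.244,0.079,0],0,1],[[-0.244,0.079,0],0,1],[[-0.244,0.079,0],0,1],[[-0.244,0.079,0],0,1],[[-0.244,0.079,0],0,1],[[-0.244,0.079,0],0,1],[[-0.244,0.079,0],0,1],[[-0.244,0.079,0],0,1]]'; python3 to.py .557 -.3705 .0425 98.5
```

```text
t: 17.98
ee_pos: [0.5571, -0.3704, 0.1478]
ee_rot: [180.0, 0.0, 98.5]
wrist_force: [-0.1, -0.9, -2.6]
grip_width: 0.0397
grasp_force: 40.0
shift [-1.000e-04 -1.000e-04  1.053e-01] turn 0.0001 t 17.975 [ 0.5571 -0.3704  0.1478] [1.800e+02 2.000e-02 9.851e+01] w 0.03967945578797675 39.99922513961792
```

```bash

python3 -m handwheel '[[[0,0,0.05],0,1],[[0,0,0.09],0,1],[[0,0,0.1],0,1],[[0,0,0.105],0,1],[[0,0,0.105],0,1],[[0,0,0.105],0,1]]'
python3 -m handwheel '[[[0,0,0],0,0],[[0,0,0],0,0],[[0,0,0],0,0],[[0,0,0],0,0],[[0,0,0],0,0],[[0,0,-0.04],0,0],[[0,0,-0.1],0,0],[[0,0,-0.12],0,0],[[0,0,-0.12],0,0],[[0,0,-0.12],0,0]]'; python3 to.py .3765 .3125 .16 110
python3 - <<'E'
from h import *
for n in("top","side"):
    F,W=pts(n)
    for x,y,h in((.557,-.3705,.04),(.3765,.3125,.03)):
        p=W[(np.hypot(W[...,0]-x,W[...,1]-y)<.028)&(W[...,2]>h)&(W[...,2]<h+.03)]
        print(n,len(p)and((p.max(0)+p.min(0))/2,np.percentile(p[:,2],95)))
E
```

```text
t: 18.73
ee_pos: [0.5577, -0.3711, 0.0437]
ee_rot: [179.9, 0.1, 98.5]
wrist_force: [-1.2, -0.0, -3.7]
grip_width: 0.0394
grasp_force: 40.0
t: 19.98
ee_pos: [0.5565, -0.3705, 0.161]
ee_rot: [-179.9, -0.1, 98.5]
wrist_force: [-0.2, -0.3, -0.4]
grip_width: 0.0939
grasp_force: 0.0
shift [ 0.7021 -0.0774  0.001 ] turn -0.2011 t 19.975 [ 0.5565 -0.3705  0.161 ] [-1.7991e+02 -7.0000e-02  9.8480e+01] w 0.0939228182762121 0.0
top (array([ 0.55593954, -0.36820187,  0.05051216]), np.float64(0.05718510978544341))
top (array([0.37793782, 0.31414752, 0.04134   ]), np.float64(0.045661604387358286))
side (array([ 0.55573278, -0.37230063,  0.04938812]), np.float64(0.05592284227224437))
side (array([0.37577967, 0.31197336, 0.03752244]), np.float64(0.04328769656372205))
```

```bash

python3 -m handwheel '[[[0.702,-0.077,0],-0.2,0],[[0.702,-0.077,0],-0.2,0],[[0.702,-0.077,0],-0.2,0],[[0.702,-0.077,0],-0.2,0],[[0.702,-0.077,0],-0.2,0],[[0.702,-0.077,0],-0.2,0],[[0.702,-0.077,0],-0.2,0],[[0.702,-0.077,0],-0.2,0],[[0.702,-0.077,0],-0.2,0],[[0.702,-0.077,0],-0.2,0],[[0.702,-0.077,0],-0.2,0],[[0.702,-0.077,0],-0.2,0]]'; python3 -m handwheel '[[[0,0,0],0,0],[[0,0,0],0,0],[[0,0,0],0,0]]'; python3 to.py .3765 .3125 .035 110
```

```text
t: 21.58
ee_pos: [0.3754, 0.3156, 0.1619]
ee_rot: [-179.9, -0.1, 110.2]
wrist_force: [0.2, -1.3, 0.6]
grip_width: 0.0943
grasp_force: 0.0
t: 21.95
ee_pos: [0.378, 0.3111, 0.1623]
ee_rot: [-180.0, 0.0, 109.8]
wrist_force: [-0.3, 0.3, -0.1]
grip_width: 0.0939
grasp_force: 0.0
shift [ 0.0018 -0.0009  0.1273] turn -0.0028 t 21.95 [0.378  0.3111 0.1623] [-1.7998e+02  2.0000e-02  1.0984e+02] w 0.09390389353897935 0.0
```

```bash

python3 -m handwheel '[[[0.001,-0.001,0.06],0,0],[[0.001,-0.001,0.11],0,0],[[0.001,-0.001,0.127],0,0],[[0.001,-0.001,0.127],0,0],[[0.001,-0.001,0.127],0,1],[[0.001,-0.001,0.127],0,1],[[0.001,-0.001,0.127],0,1],[[0.001,-0.001,0.127],0,1],[[0.001,-0.001,0.127],0,1],[[0.001,-0.001,0.127],0,1],[[0.001,-0.001,0.127],0,1],[[0.001,-0.001,0.127],0,1]]' 35
python3 -m handwheel '[[[0,0,-0.05],0,1],[[0,0,-0.1],0,1],[[0,0,-0.1],0,1],[[0,0,-0.1],0,1],[[0,0,-0.1],0,1],[[0,0,-0.1],0,1]]'; python3 to.py .5657 .366 .135 110
```

```text
t: 23.45
ee_pos: [0.3762, 0.3129, 0.0355]
ee_rot: [180.0, -0.0, 109.9]
wrist_force: [1.0, 0.4, -0.4]
grip_width: 0.0291
grasp_force: 35.0
t: 24.2
ee_pos: [0.3757, 0.3127, 0.1347]
ee_rot: [-179.9, -0.0, 110.0]
wrist_force: [-0.5, -0.5, -1.5]
grip_width: 0.0294
grasp_force: 35.0
shift [-0.0147  0.1967 -0.0003] turn -0.0007 t 24.2 [0.3757 0.3127 0.1347] [-179.91   -0.    109.96] w 0.029386175997476796 34.99936580657959
```

```bash

python3 -m handwheel '[[[-0.015,0.196,0],0,1],[[-0.015,0.196,0],0,1],[[-0.015,0.196,0],0,1],[[-0.015,0.196,0],0,1],[[-0.015,0.196,0],0,1],[[-0.015,0.196,0],0,1],[[-0.015,0.196,0],0,1],[[-0.015,0.196,0],0,1]]'; python3 to.py .5657 .366 .0405 110
```

```text
t: 25.2
ee_pos: [0.5653, 0.3655, 0.1358]
ee_rot: [180.0, 0.0, 110.0]
wrist_force: [-1.0, -0.5, -1.6]
grip_width: 0.0291
grasp_force: 35.0
shift [0.0003 0.0006 0.0953] turn -0.0007 t 25.2 [0.5653 0.3655 0.1358] [1.7998e+02 1.0000e-02 1.0996e+02] w 0.02914426353994847 34.99932110309601
```

```bash

python3 -m handwheel '[[[0,0,0.05],0,1],[[0,0,0.08],0,1],[[0,0,0.09],0,1],[[0,0,0.095],0,1],[[0,0,0.095],0,1],[[0,0,0.095],0,1]]'
python3 -m handwheel '[[[0,0,0],0,0],[[0,0,0],0,0],[[0,0,0],0,0],[[0,0,0],0,0],[[0,0,0],0,0],[[0,0,-0.04],0,0],[[0,0,-0.1],0,0],[[0,0,-0.16],0,0],[[0,0,-0.2],0,0],[[0,0,-0.2],0,0],[[0,0,-0.2],0,0]]'
python3 - <<'E'
from h import *
S=((.5657,.366,.03),(.557,-.3705,.04),(.649,-.129,.045),(.6435,.1215,.07))
for n in("top","side"):
    F,W=pts(n);cv2.imwrite(f"pics/{n}9.png",cv2.convertScaleAbs(cv2.resize(F[150:280,170:450] if n=="top" else F[110:390,180:460],None,fx=2.1 if n=="side" else 2.8,fy=2.1 if n=="side" else 2.8,interpolation=cv2.INTER_CUBIC),alpha=1.6 if n=="top" else 1))
    for x,y,h in S:
        p=W[(np.hypot(W[...,0]-x,W[...,1]-y)<.028)&(W[...,2]>h)&(W[...,2]<h+.03)]
        print(n,len(p)and((p.max(0)+p.min(0))/2,np.percentile(p[:,2],95)))
E
```

```text
t: 25.95
ee_pos: [0.566, 0.3659, 0.0415]
ee_rot: [179.9, -0.0, 109.9]
wrist_force: [-0.1, -0.2, -0.4]
grip_width: 0.0293
grasp_force: 35.0
t: 27.32
ee_pos: [0.5654, 0.3652, 0.2396]
ee_rot: [-180.0, 0.0, 109.9]
wrist_force: [0.4, -1.0, -1.2]
grip_width: 0.094
grasp_force: 0.0
top 0
top (array([ 0.55604566, -0.37039152,  0.05152116]), np.float64(0.05874806308629021))
top (array([ 0.64950166, -0.12805013,  0.05632903]), np.float64(0.06494322431555177))
top (array([0.64306268, 0.12292652, 0.0824357 ]), np.float64(0.08955069008503666))
side (array([0.56405569, 0.36345947, 0.03909819]), np.float64(0.04665884668112245))
side (array([ 0.55515909, -0.37207643,  0.04876442]), np.float64(0.05536952449180038))
side (array([ 0.64804632, -0.12941383,  0.05526809]), np.float64(0.06393645124460678))
side (array([0.64111889, 0.12167276, 0.0792617 ]), np.float64(0.08777426410258486))
```

View pics/side9.png

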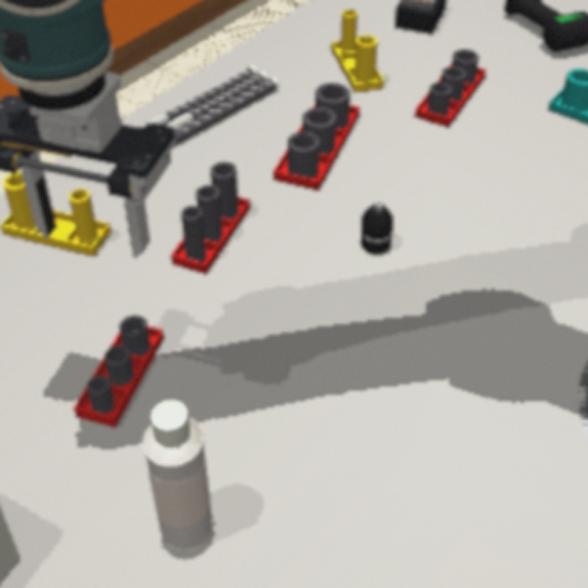

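View pics/top9.png

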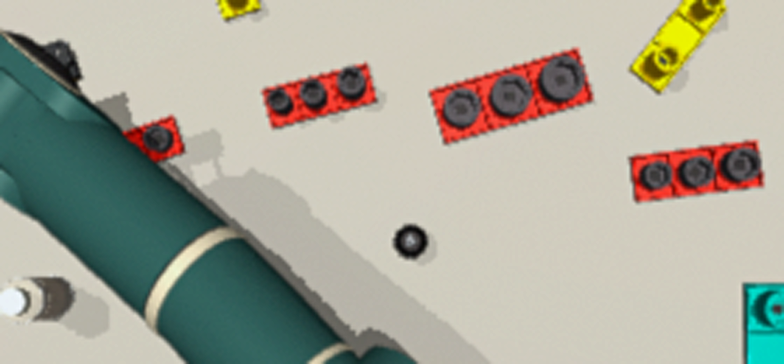

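The side crop shows all four trays full and upright: small at (119,365), deep at (208,212), large at (318,130) and medium at (455,82). The chuck (377,230) and can (180,480) have not moved. The top crop agrees, though the arm hides the small tray's middle compartment.

```bash
python3 -m handwheel '[[[0,0,0],0,0],[[0,0,0],0,0],[[0,0,0],0,0],[[0,0,0],0,0]]'; python3 -c "
from workcell import *
print(close_job())"
```

```text
t: 27.92
ee_pos: [0.5656, 0.3656, 0.2404]
ee_rot: [-180.0, -0.0, 109.9]
wrist_force: [0.4, 0.0, -0.7]
grip_width: 0.094
grasp_force: 0.0
the job is handed in; nothing more can be done
None
```

All four sockets stand released in the middle compartments of their own trays, the chuck and can are where they were, and the job was handed in at about 28 s; no verdict came back.

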